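Release a printing block from the eccentric-cam clamp

TASK

The carved pear-wood block is finished and still locked in the cam clamp. With a fingertip, first push the cam lever half a turn round to its low point, the lever square across the board and over the brass dot; only then push the jaw forward, off the block, until it stops fully home against the cam. Leave the lever at the low point and the block lying where it is, and do not disturb the baren, the paperweight or the punch; nothing is to be picked up.

Things in the scene. Friction and masses are not known exactly. Their poses are not given: they have to be found in the camera images.
- clamp: Fixed birch board 300 x 210 x 18 mm. Origin: centre of its underside; +x is 'forward' (fence to cam), +y its left, z up. 'Clamp x, y, z' below are mm in this frame. Fence at x -150 to -126, top z 52; then block, jaw, cam (bolt at x 50, y 0). Guide rails at x -24 to 36, y 77 to 89 either side, top z 34. Yaw varies up to 0.65 rad either way.
- cam_pivot (a point): Point on the cam's upright bolt axis at lever height: clamp x 50, y 0, z 84. The cam is a dark wood disc 60 mm across, z 20 to 60, its centre 9 mm off the bolt, with a hub 30 mm across up to z 94 and the bolt end up to z 103. The lever sticks out level from the hub.
- low_mark (a point): Flat brass dot, 12 mm across with a thin black rim, in the board at clamp x 50, y -90, z 18. The lever lies straight above it when the cam is at its low point.
- cam_tip (a point): Centre of the dark wooden ball, 26 mm across, at the end of the cam lever, 104 mm from the bolt axis, at clamp z 84. The lever is a round ash rod 16 mm thick, z 76 to 92, so it sweeps over the jaw, rails and block without touching them.
- cam (a joint): Cam angle, rad, growing clockwise seen from above. 0 = high point: thick side on the jaw, lever to the clamp's left (+y). 3.14 (or -3.14) = low point: lever to the right (-y), over the brass dot. Starts within 0.25 of 0. Turns either way, no stop or click at the low point; stays where left: 0.22 N m of friction, about 3 N on the rod 80 mm out.
- jaw_face (a point): Point on the jaw's block-side face, mid width, 10 mm below its top edge: clamp x -21, y 0, z 50 when locked. The jaw (the cam's follower slide) is a wooden bar 150 mm wide (y), 32 mm deep (x, bronze plate on the back included), top at z 60; its face stands 20 mm proud of the block top and can be pushed there. It only slides along the clamp's x.
- jaw (a joint): Forward travel of the jaw in m: 0 = against the block, grows as it moves off the block towards the cam. With the cam at its low point it meets the cam at 0.018; at the high point it cannot move. About 3 N of sliding friction, no spring: it stays where it is left.
- block: The pear-wood printing block, 105 (x) x 148 (y) x 22 mm, 0.24 kg, loose but held between fence and jaw. Origin at the centre of its underside, on the board at clamp x -73.5, y 0, z 18; its top is at clamp z 40.
- baren: Bystander, loose: round bamboo rubbing pad 124 mm across, 34 mm high with its handle. Origin at the centre of its underside.
- paperweight: Bystander, loose: black iron bar 95 x 42 x 22 mm with a small knob on top, 46 mm high in all. Origin at the centre of its underside.
- punch: Bystander, loose: brass kento marking punch lying down, about 122 mm long, 15 mm high. Origin on the table under its middle.
Mind the look-alikes: they are no part of the job. Several things have the shape of the block; the one meant has the colours described above.

How it is judged:
By the outcome, as a careful person would: the job done as asked, in the order asked, and still so for the second after the job is handed in, with the robot touching nothing.
It also fails if it takes over 51 s, if anything falls off the work surface, if the arm or the gripper's body presses on something with over 40 N, if the wrist force passes 120 N, or if a joint passes its speed limit or range.

ROBOT

A 6-joint arm with a two-finger parallel gripper is mounted at the origin on the work surface. World frame = base frame: x ahead of the robot, y to its left, z up, the work surface at z = 0. Lengths are in m, angles in degrees, forces in N, time in s.
With the tool pointing down it reaches from about 0.275 to 0.85 m from the base axis. Payload 19 kg.
Tool frame: the origin (TCP) lies midway between the tips of the shut fingers; the grasp point (between the pads) lies 19 mm behind it; z points along the fingers, y is the direction in which the jaws open and shut (so a half turn about z gives the same grasp; the last joint's range is limited). The gripper opens to 85 mm and grips with 20 to 120 N. Pads are 22 mm wide; open, the fingers measure 114 mm over their backs; the gripper's body (76 mm by 85 mm) begins 54 mm behind the grasp point. The pads swing forward as they close: fully open they stand 13 mm farther back than shut.
Start: joints at [57.983, 8.623, 82.357, -0, 89.026, -7.678], TCP at [0.237, 0.524, 0.231] pointing down, gripper open.
Joint ranges: [-160.23, 160.23], [-39.13, 120.54], [6.94, 153.29], [-79.49, 259.48], [9.18, 160.14], [-161.06, 161.06]. Speed limits (degrees/s): [108.29, 108.29, 127.2, 172.46, 172.46, 172.46].

INTERFACE

Orientations are given as a 3x3 rotation matrix whose columns are the frame's x, y, z axes.
In Python, from cell import env gives the robot as it stands.
- The arm moves only by the tool jog_arm, never from a script. Its argument "targets" is a list of rows, each a list of 7 numbers: the closure in counts, from 0 (fully open) to 255 (shut), then the shift along the world's x, y, z in mm, then the turn, a rotation vector about the world's x, y, z in degrees. A call has 1 to 12 rows; each row shifts and turns the commanded pose from where the row before left it; what a row does not reach is not made up. A row lasts 1/12 s, in which the tool goes at most 41.7 mm and 7.16 degrees, less where a joint would pass 70% of its speed; a pose out of reach is approached as far as the arm can. A call is refused whole if a number of a shift passes 41.7 or a number of a turn 7.16, either way. A call with a gripper value outside its range is refused whole. The fingers move at their own pace and stop on an object; "squeeze" is the grip in N (left out, the last holds). Time passes only in rows, so rows that do not move let the fingers close. It gives the time, the measured TCP pose, the force and the opening at its end, in the units of the state.
- env.observe(): the state, without advancing time (a new reading comes with each control period).
- env.camera(name): name is "scene" or "top" or "wrist"; returns the picture (400x640x3 uint8, red, green, blue); there is no depth.
- env.camera_params(name): a dict with "intrinsics" (3x3 intrinsics, pixels), "k1" (the pictures are not rectified: a ray, as slopes to the right and down, at radius r is drawn at 1 + k1 r^2 times it, then the intrinsics apply), "cam_to_world" (4x4, takes a point from camera to world coordinates). Camera axes: x right, y down, z forward; pixel columns grow to the right and rows downward; lengths in m; the calibration is good to about 2 mm. A picture is of the moment at which its call begins: read the wrist's pose just before it. camera_params takes no time and is no camera call; for the wrist camera it gives the pose at the moment of the call.
- env.finish_job(): hands the job in, once; it reports no verdict.
Trained networks look in the newest picture that a camera, given by its name, has taken for a name from the list of things; names that differ only in an ending like _2 or _b are one class to them, and where a whole thing is asked for, a point or a joint stands for the part that bears it (a point fixed in the world has none). Each returns a list of dicts, best first, with "conf" (0 to 1); they miss things now and then, are a little off and sometimes report something else, mostly with a low value. They report only what shows in the picture. A call takes as long as a camera call. They do not tell look-alikes from the thing itself.
- env.spot_in(camera, name): "point" ([x, y, z] in m, in the coordinates of the camera as it stood for that picture, good to about 4 mm: the middle of the surface that is visible of it).
- env.masks_of(camera, name): "mask" (400x640 bool, what is visible of it).
- env.tip_of(camera, name): "point" ([x, y, z] in m, in the coordinates of the camera as it stood for that picture, good to about 4 mm: a listed point, or the origin of a listed thing).
The state is a dict: "time": time; "q": joint angles; "dq": joint speeds; "joint_efforts": joint torques, N m; "ee_pos": TCP position; "tcp_rot": TCP orientation; "force": force on the tool from outside, world axes, zero at the start; "wrist_torque": the same for the moment, N m; "opening": opening from 0.0 (shut) to 1.0 (fully open).
Only numpy, scipy, OpenCV 4.12 (cv2) and the standard library are available. Lean on these libraries where they do the work, as an engineer would, in place of code of your own. Each camera call takes 0.05 s, during which the arm holds its last target. There are 200 camera calls.

## Working session

There is one attempt and no reset: what is moved stays moved. The work goes in short steps, Python scripts to look and compute and a tool call to move; the robot and the scene stay as the last step left them, time stands still between calls to the robot, and variables do not carry over. Pictures are saved under pics/ and viewed, about 8 in all and at most 12, crops included, and the job is handed in when it is done.

Besides the shell and the picture viewer there is one more tool, called after ">>>" in YAML: its name, and indented under it one key for each argument. jog_arm: Moves the arm, as the interface text tells. Its arguments: {"type":"object","properties":{"targets":{"type":"array","items":{"type":"array","items":{"type":"number"}}},"squeeze":{"type":"number"}},"required":["targets"]}

```bash
mkdir -p pics; cat > h.py <<'E'
import numpy as np, cv2
from cell import env
def w(cam,p):
    T=env.camera_params(cam)["cam_to_world"]; T=np.array(T); return (T[:3,:3]@p+T[:3,3])
def save(cam,n):
    im=env.camera(cam); cv2.imwrite(f"pics/{n}.png",im[:,:,::-1]); return im
def ray(cam,uv,z):
    P=env.camera_params(cam);K=np.array(P["intrinsics"]);T=np.array(P["cam_to_world"])
    d=(np.array(uv)-K[:2,2])/[K[0,0],K[1,1]];s=d.copy()
    for _ in range(20): s=d/(1+P["k1"]*(s@s))
    r=T[:3,:3]@np.r_[s,1]; return T[:3,3]+r*(z-T[2,3])/r[2]
def tips(cam,names):
    for n in names:
        for r in env.tip_of(cam,n)[:2]: print(cam,n,round(r["conf"],2),w(cam,r["point"]).round(4)*1000)
E
python3 - <<'E'
from h import *
for c in("top","scene"):
    save(c,c+"0"); tips(c,["clamp","cam_pivot","low_mark","cam_tip","jaw_face","block","baren","paperweight","punch"])
print(env.observe())
E
```

```text
top clamp 0.68 [490.  -42.2   0.6]
top cam_pivot 0.67 [537.4 -70.1  85.5]
top low_mark 0.87 [ 487.8 -149.8   21.6]
top low_mark 0.69 [489.2 -40.7   0.9]
top cam_tip 0.73 [603.    6.1  89.3]
top jaw_face 0.65 [469.2 -35.7  54.1]
top block 0.85 [430.5  -8.3  20.3]
top block 0.65 [242.6 293.1   1.1]
top baren 0.78 [648.7 102.3   1.8]
top paperweight 0.64 [ 3.794e+02 -2.149e+02  1.000e-01]
top punch 0.84 [ 527.2 -304.9    0.7]
scene clamp 0.82 [491.3 -41.9  -0.7]
scene cam_pivot 0.64 [532.5 -68.1  88. ]
scene cam_pivot 0.53 [433.1  -6.6  19.4]
scene low_mark 0.82 [ 487.2 -148.    20.8]
scene cam_tip 0.63 [604.    7.4  87.3]
scene jaw_face 0.7 [471.5 -30.9  50.6]
scene jaw_face 0.45 [431.3  -7.3  18.1]
scene block 0.79 [244.9 294.1  -3.9]
scene block 0.71 [428.7  -8.5  16.7]
scene baren 0.7 [650.2  97.4   1.4]
scene paperweight 0.81 [ 3.861e+02 -2.116e+02  1.000e-01]
scene punch 0.74 [ 526.5 -306.1   -2. ]
{'time': 1.0, 'q': array([ 5.79838734e+01,  8.62435568e+00,  8.23566213e+01,  1.14003087e-03,
        8.90258796e+01, -7.67574330e+00]), 'dq': array([-0.02742007,  0.0918631 ,  0.02275512,  0.00182677,  0.05377874,
       -0.00498667]), 'joint_efforts': array([ 4.39472613e-03, -7.12783599e+01, -5.71057248e+01,  1.27039229e-04,
        1.36103848e-03,  5.39965299e-05]), 'ee_pos': array([0.23697219, 0.52387197, 0.23125612]), 'tcp_rot': array([[-9.11112865e-01,  4.12156937e-01, -8.03128187e-05],
       [ 4.12156944e-01,  9.11112861e-01, -9.09214623e-05],
       [ 3.57001306e-05, -1.15941200e-04, -9.99999993e-01]]), 'force': array([ 0.97116975,  0.49381731, -0.77477273]), 'wrist_torque': array([-0.02987534,  0.01783229,  0.02336886]), 'opening': 1.003488378457365}
```

View pics/top0.png

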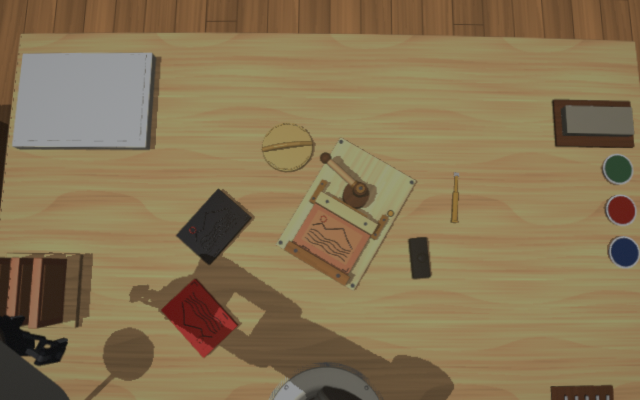

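View pics/scene0.png

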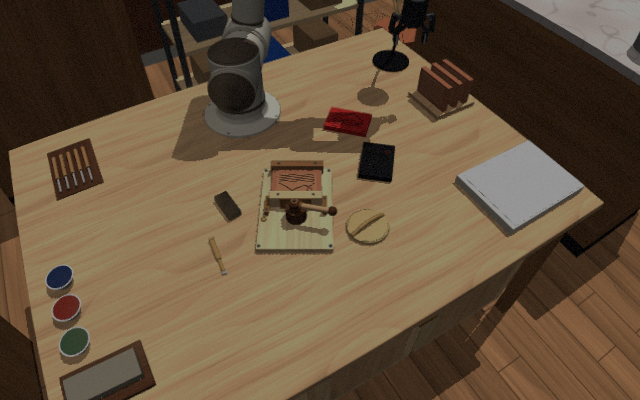

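```bash
python3 - <<'E'
from h import *
# fit clamp pose from points
C=dict(cl=(0,0),pv=(50,0),lm=(50,-90),jf=(-21,0),bl=(-73.5,0))
W=dict(cl=(490.6,-42),pv=(535,-69.1),lm=(487.5,-149),jf=(470,-34),bl=(429.6,-7.5))
A=np.array([C[k] for k in C]);B=np.array([W[k] for k in C],float)
a=A-A.mean(0);b=B-B.mean(0)
th=np.arctan2((a[:,0]*b[:,1]-a[:,1]*b[:,0]).sum(),(a*b).sum())
R=np.array([[np.cos(th),-np.sin(th)],[np.sin(th),np.cos(th)]]);t=B.mean(0)-R@A.mean(0)
print(th,t,(A@R.T+t-B).round(1))
p=R.T@(np.array([603.5,6.7])-t)-[50,0];print("tip clamp",p,np.hypot(*p),np.arctan2(p[0],p[1]))
E
```

```text
-0.5334135671449303 [490.74537751 -44.26130205] [[ 0.1 -2.3]
 [-1.2 -0.6]
 [ 0.5  1.8]
 [ 2.7  0.4]
 [-2.1  0.6]]
tip clamp [ 21.17776092 101.21455207] 103.40639780719009 0.20626066269322274
```

The top view shows the clamp at about (345,215), turned clockwise. The lever points up-left from the bolt (355,190) to the ball (325,158), and the baren is at (288,147). The black and red blocks at left are look-alikes. I'll move over the clamp with the fingers shutting, then measure with the wrist camera.

>>> jog_arm:
  targets:
    - [255,12,-20,5,0,0,-0.7]
    - [255,12,-20,5,0,0,-0.7]
    - [255,12,-20,5,0,0,-0.7]
    - [255,12,-20,5,0,0,-0.7]
    - [255,12,-20,5,0,0,-0.7]
    - [255,12,-20,5,0,0,-0.7]
    - [255,12,-20,5,0,0,-0.7]
    - [255,12,-20,5,0,0,-0.7]
    - [255,12,-20,5,0,0,-0.7]
    - [255,12,-20,5,0,0,-0.7]
    - [255,12,-20,5,0,0,-0.7]
    - [255,12,-20,5,0,0,-0.7]
  squeeze: 20

```text
time: 2.0
ee_pos: [0.3813, 0.2828, 0.2916]
tcp_rot: [[-0.841, 0.541, 0.0], [0.541, 0.841, 0.0], [-0.0, 0.0, -1.0]]
force: [0.5, 0.8, -0.7]
opening: -0.001
```

>>> jog_arm:
  targets:
    - [255,12,-20,5,0,0,-0.8]
    - [255,12,-20,5,0,0,-0.8]
    - [255,12,-20,5,0,0,-0.8]
    - [255,12,-20,5,0,0,-0.8]
    - [255,12,-20,5,0,0,-0.8]
    - [255,12,-20,5,0,0,-0.8]
    - [255,12,-20,5,0,0,-0.8]
    - [255,12,-20,5,0,0,-0.8]
    - [255,12,-20,5,0,0,-0.8]
    - [255,12,-20,5,0,0,-0.8]
    - [255,12,-20,5,0,0,-0.8]
    - [255,0,0,0,0,0,0]

```text
time: 3.0
ee_pos: [0.5146, 0.0609, 0.3466]
tcp_rot: [[-0.746, 0.666, 0.0], [0.666, 0.746, -0.001], [-0.001, -0.0, -1.0]]
force: [0.5, 0.3, 0.4]
opening: 0.004
```

```bash
python3 - <<'E'
from h import *
im=save("wrist","w0"); tips("wrist",["clamp","cam_pivot","low_mark","cam_tip","jaw_face","block","baren"])
o=env.observe();print(o["time"],o["ee_pos"],o["q"].round(1),o["force"].round(2));print(np.array(env.camera_params("wrist")["cam_to_world"]).round(3))
E
```

```text
wrist clamp 0.56 [493.8 -41.8  -2.6]
wrist cam_pivot 0.77 [535.  -69.9  84.2]
wrist low_mark 0.93 [ 487.8 -145.8   14.8]
wrist cam_tip 0.86 [606.    8.3  84. ]
wrist jaw_face 0.74 [468.1 -25.7  48. ]
wrist block 0.86 [424.9  -3.1  16.3]
wrist block 0.82 [449.9 274.3   0.6]
wrist baren 0.72 [6.450e+02 1.024e+02 1.000e-01]
3.4 [0.51269051 0.06449336 0.34632021] [ -1.4   0.9  77.6   0.  101.5 -49.9] [-0.08 -0.19  0.03]
[[ 0.662  0.714  0.229  0.454]
 [ 0.749 -0.631 -0.202  0.116]
 [ 0.     0.305 -0.952  0.489]
 [ 0.     0.     0.     1.   ]]
```

View pics/w0.png

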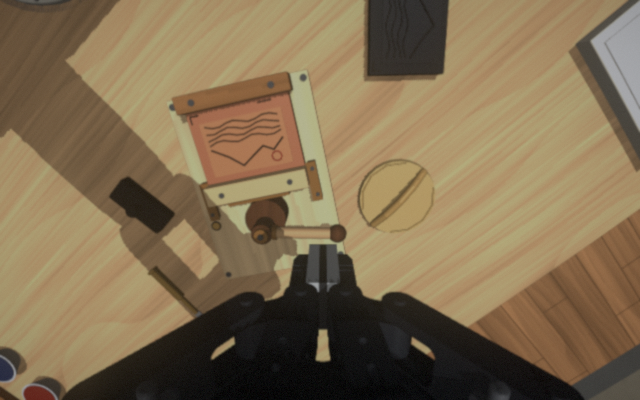

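The wrist view shows the brass dot at (216,226), the bolt top at (261,233) and the ball at (338,233). The board screws are at about (303,76) and (228,274). The block, jaw and rails are where the description puts them. I'll compute positions from the rays.

```bash
python3 - <<'E'
from h import *
for n,uv,z in [("dot",(216,226),.018),("bolt",(261,232.5),.103),("ball",(338.5,233),.086),("s1",(303.5,76.5),.018),("s2",(228,274.5),.018)]:
    print(n,(ray("wrist",uv,z)*1000).round(1))
im=cv2.imread("pics/w0.png")[50:290,140:380]
cv2.imwrite("pics/w0c.png",cv2.resize(im,(600,600),interpolation=cv2.INTER_CUBIC))
E
```

```text
dot [ 487.8 -143.9   18. ]
bolt [527.8 -58.8 103. ]
ball [602.8  13.7  86. ]
s1 [414.9 114.7  18. ]
s2 [ 562.  -194.7   18. ]
```

View pics/w0c.png

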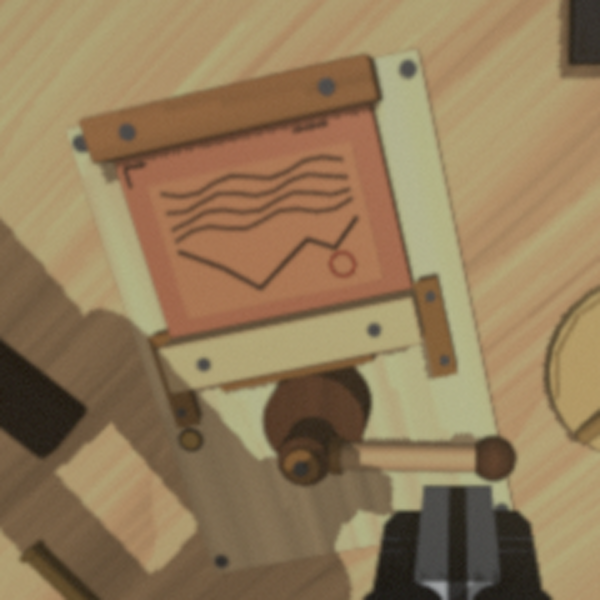

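```bash
python3 - <<'E'
from h import *
q={}
for n,uv,z in [("dot",(216,225.7),.018),("bolt",(260.8,236.3),.103),("ball",(337.6,233.2),.084),("s1",(303.2,77.6),.018),("s2",(228.4,274.4),.018),("s3",(172,107.2),.018),("s4",(340.8,254),.018)]:
    q[n]=ray("wrist",uv,z)[:2]*1000; print(n,q[n].round(1))
c=(q["s1"]+q["s2"])/2;c2=(q["s3"]+q["s4"])/2
e=q["s4"]-q["s1"];f=q["s2"]-q["s3"];l=q["s1"]-q["s3"];m=q["s4"]-q["s2"]
print(c,c2,[np.hypot(*v).round(1) for v in(e,f,l,m)],[np.arctan2(v[1],v[0]).round(3) for v in(e,f)],[(np.arctan2(v[1],v[0])-np.pi/2).round(3) for v in(l,m)])
for th in(-.54,):
    R=np.array([[np.cos(th),-np.sin(th)],[np.sin(th),np.cos(th)]])
    for k in q: print(k,(R.T@(q[k]-(c+c2)/2)).round(1))
E
```

```text
dot [ 487.4 -143.5]
bolt [531.5 -62.9]
ball [602.9  12.1]
s1 [415.7 113.4]
s2 [ 562.4 -194.1]
s3 [318.7 -55.4]
s4 [659.3 -25.3]
[489.01987983 -40.34641605] [488.98195062 -40.34976665] [np.float64(280.3), np.float64(280.4), np.float64(194.7), np.float64(194.6)] [np.float64(-0.518), np.float64(-0.517)] [np.float64(-0.522), np.float64(-0.521)]
dot [ 51.7 -89.3]
bolt [48.1  2.5]
ball [ 70.8 103.5]
s1 [-141.9   94.2]
s2 [141.9 -94.1]
s3 [-138.4 -100.5]
s4 [138.3 100.4]
```

Board screws give centre (489.0, -40.35), yaw -0.52, pivot (532.4, -65.2). The dot and the 104.6 mm lever length both agree. The lever points at 47.6° world, so 167.4° clockwise remains. I'll descend beside the rod.

>>> jog_arm:
  targets:
    - [255,5,-7,-25,0,0,0]
    - [255,5,-7,-25,0,0,0]
    - [255,5,-7,-25,0,0,0]
    - [255,5,-7,-25,0,0,0]
    - [255,5,-7,-25,0,0,0]
    - [255,5,-7,-25,0,0,0]
    - [255,5,-7,-25,0,0,0]
    - [255,5,-7,-25,0,0,0]
    - [255,2,-2,-25,0,0,0]
    - [255,0,0,-25,0,0,0]
    - [255,0,0,-26,0,0,0]
    - [255,0,0,0,0,0,0]

```text
time: 4.4
ee_pos: [0.5526, 0.0065, 0.0658]
tcp_rot: [[-0.749, 0.663, -0.007], [0.663, 0.749, 0.001], [0.005, -0.004, -1.0]]
force: [-1.0, -1.0, -1.6]
opening: -0.001
```

```bash
cat > plan.py <<'E'
import sys,json
from h import *
# plan phi_end step d: rows from the present pose, keeping tool x = rod dir + 90 deg
pv=np.array([532.4,-65.2])
def rows(ph0,ph1,step,d,r=68,z=70):
    o=env.observe();p=np.array(o["ee_pos"])*1000;x=np.array(o["tcp_rot"])[:,0]
    yaw=np.degrees(np.arctan2(x[1],x[0]));print("t",o["time"],p.round(1),"yaw",yaw.round(2),"F",o["force"].round(1),"q",o["q"].round(0))
    rel=p[:2]-pv;a=np.radians(yaw-90);print("along",(rel@[np.cos(a),np.sin(a)]).round(1),"off",(rel@[-np.sin(a),np.cos(a)]).round(1))
    n=int(np.ceil(abs(ph1-ph0)/step));out=[];cy=yaw
    for f in np.linspace(ph0,ph1,n+1)[1:]:
        a=np.radians(f);t=pv+r*np.array([np.cos(a),np.sin(a)])+d*np.array([-np.sin(a),np.cos(a)])
        dz=((f+90-cy+180)%360)-180
        row=[255,*(t-p[:2]).round(1),round(float(np.clip(z-p[2],-5,5)),1),0,0,round(float(np.clip(dz,-7,7)),1)]
        p=p+np.array(row[1:4],float);cy+=row[6];out.append([float(v) for v in row])
    for i in range(0,len(out),12):print(json.dumps(out[i:i+12]))
if __name__=="__main__":rows(*map(float,sys.argv[1:5]))
E
python3 plan.py 47.6 0 4 19
```

```text
t 4.4 [552.6   6.5  65.8] yaw 138.49 F [-1.  -1.  -1.6] q [ -7.  13.  97.  -0.  70. -56.]
along 67.0 off 32.4
[[255.0, 15.9, -11.0, 4.2, 0.0, 0.0, -4.9], [255.0, 4.1, -2.6, 0.0, 0.0, 0.0, -3.9], [255.0, 4.0, -3.0, 0.0, 0.0, 0.0, -4.0], [255.0, 3.7, -3.1, 0.0, 0.0, 0.0, -4.0], [255.0, 3.4, -3.5, 0.0, 0.0, 0.0, -3.9], [255.0, 3.3, -3.6, 0.0, 0.0, 0.0, -4.0], [255.0, 2.9, -3.9, 0.0, 0.0, 0.0, -4.0], [255.0, 2.7, -4.1, 0.0, 0.0, 0.0, -3.9], [255.0, 2.5, -4.2, 0.0, 0.0, 0.0, -4.0], [255.0, 2.1, -4.5, 0.0, 0.0, 0.0, -4.0], [255.0, 1.8, -4.5, 0.0, 0.0, 0.0, -3.9], [255.0, 1.4, -4.7, 0.0, 0.0, 0.0, -4.0]]
```

>>> jog_arm:
  targets:
    - [255,5,-4,1,0,0,-2]
    - [255,5,-4,1,0,0,-2]
    - [255,5,-3,0,0,0,-1]
    - [255,4,-2.6,0,0,0,-4]
    - [255,4,-3,0,0,0,-4]
    - [255,3.7,-3.1,0,0,0,-4]
    - [255,3.4,-3.5,0,0,0,-4]
    - [255,3.3,-3.6,0,0,0,-4]
    - [255,2.9,-3.9,0,0,0,-4]
    - [255,2.7,-4.1,0,0,0,-4]
    - [255,2.5,-4.2,0,0,0,-4]
    - [255,2.1,-4.5,0,0,0,-4]

```text
time: 5.4
ee_pos: [0.5994, -0.0372, 0.0736]
tcp_rot: [[-0.127, 0.992, 0.001], [0.992, 0.127, 0.001], [0.0, 0.002, -1.0]]
force: [1.8, 3.7, 0.5]
opening: 0.004
```

```bash
python3 - <<'E'
from h import *
from plan import rows
im=save("wrist","w1"); tips("wrist",["cam_tip"]); env.camera("top"); tips("top",["cam_tip","cam_pivot"])
rows(7,-41,4,19)
E
```

```text
wrist cam_tip 0.69 [634.  -53.5  83. ]
top cam_pivot 0.7 [534.3 -69.   88.7]
t 5.65 [598.6 -37.5  72.8] yaw 97.62 F [-0.6  0.3 -0. ] q [-11.  17.  91.  -0.  72. -19.]
along 69.3 off 18.7
[[255.0, 0.7, -5.2, -2.8, 0.0, 0.0, -4.6], [255.0, 1.4, -4.7, 0.0, 0.0, 0.0, -4.0], [255.0, 1.1, -4.8, 0.0, 0.0, 0.0, -4.0], [255.0, 0.7, -4.9, 0.0, 0.0, 0.0, -4.0], [255.0, 0.4, -4.9, 0.0, 0.0, 0.0, -4.0], [255.0, 0.1, -4.9, 0.0, 0.0, 0.0, -4.0], [255.0, -0.3, -4.9, 0.0, 0.0, 0.0, -4.0], [255.0, -0.6, -4.9, 0.0, 0.0, 0.0, -4.0], [255.0, -1.0, -4.9, 0.0, 0.0, 0.0, -4.0], [255.0, -1.3, -4.7, 0.0, 0.0, 0.0, -4.0], [255.0, -1.7, -4.7, 0.0, 0.0, 0.0, -4.0], [255.0, -1.9, -4.5, 0.0, 0.0, 0.0, -4.0]]
```

View pics/w1.png

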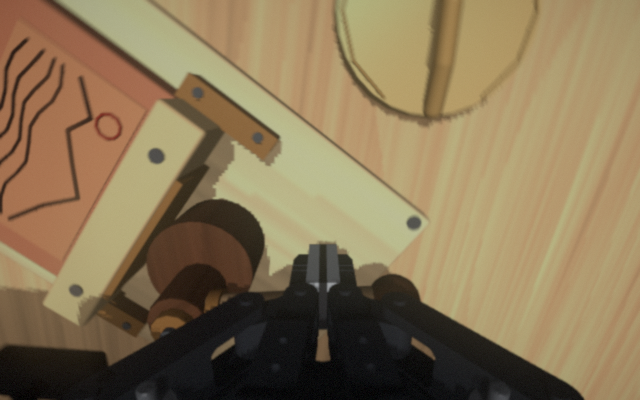

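The lever is following: the ball is at about 6.6° and the force is about 4 N. The view shows it against the finger at (390,287). I'll carry on round.

>>> jog_arm:
  targets:
    - [255,0.7,-5.2,0,0,0,-4.6]
    - [255,1.4,-4.7,0,0,0,-4]
    - [255,1.1,-4.8,0,0,0,-4]
    - [255,0.7,-4.9,0,0,0,-4]
    - [255,0.4,-4.9,0,0,0,-4]
    - [255,0.1,-4.9,0,0,0,-4]
    - [255,-0.3,-4.9,0,0,0,-4]
    - [255,-0.6,-4.9,0,0,0,-4]
    - [255,-1,-4.9,0,0,0,-4]
    - [255,-1.3,-4.7,0,0,0,-4]
    - [255,-1.7,-4.7,0,0,0,-4]
    - [255,-1.9,-4.5,0,0,0,-4]

```text
time: 6.65
ee_pos: [0.5966, -0.0955, 0.0728]
tcp_rot: [[0.659, 0.752, 0.001], [0.752, -0.659, 0.0], [0.001, 0.001, -1.0]]
force: [4.4, 2.4, 0.9]
opening: 0.003
```

```bash
python3 - <<'E'
from h import *
from plan import rows
env.camera("wrist"); tips("wrist",["cam_tip"])
rows(-41,-89,4,19,z=72)
E
```

```text
wrist cam_tip 0.75 [ 618.8 -139.7   84.6]
t 6.75 [596.3 -95.9  72.7] yaw 48.85 F [-0.4 -0.2  0.8] q [-16.  18.  90.  -0.  72.  25.]
along 68.3 off 18.9
[[255.0, -2.3, -4.0, -0.7, 0.0, 0.0, -3.8], [255.0, -2.6, -4.2, 0.0, 0.0, 0.0, -4.0], [255.0, -2.9, -4.0, 0.0, 0.0, 0.0, -4.0], [255.0, -3.1, -3.8, 0.0, 0.0, 0.0, -4.0], [255.0, -3.4, -3.6, 0.0, 0.0, 0.0, -4.0], [255.0, -3.6, -3.3, 0.0, 0.0, 0.0, -4.0], [255.0, -3.8, -3.1, 0.0, 0.0, 0.0, -4.0], [255.0, -4.1, -2.8, 0.0, 0.0, 0.0, -4.0], [255.0, -4.2, -2.5, 0.0, 0.0, 0.0, -4.0], [255.0, -4.5, -2.2, 0.0, 0.0, 0.0, -4.0], [255.0, -4.5, -1.9, 0.0, 0.0, 0.0, -4.0], [255.0, -4.7, -1.6, 0.0, 0.0, 0.0, -4.0]]
```

>>> jog_arm:
  targets:
    - [255,-2.3,-4,0,0,0,-3.8]
    - [255,-2.6,-4.2,0,0,0,-4]
    - [255,-2.9,-4,0,0,0,-4]
    - [255,-3.1,-3.8,0,0,0,-4]
    - [255,-3.4,-3.6,0,0,0,-4]
    - [255,-3.6,-3.3,0,0,0,-4]
    - [255,-3.8,-3.1,0,0,0,-4]
    - [255,-4.1,-2.8,0,0,0,-4]
    - [255,-4.2,-2.5,0,0,0,-4]
    - [255,-4.5,-2.2,0,0,0,-4]
    - [255,-4.5,-1.9,0,0,0,-4]
    - [255,-4.7,-1.6,0,0,0,-4]

```text
time: 7.75
ee_pos: [0.5528, -0.1327, 0.0727]
tcp_rot: [[1.0, 0.019, 0.001], [0.019, -1.0, -0.001], [0.001, 0.001, -1.0]]
force: [4.6, -1.3, -0.1]
opening: -0.004
```

```bash
python3 - <<'E'
from h import *
from plan import rows
env.camera("wrist"); tips("wrist",["cam_tip"])
rows(-89,-117,4,19,z=72)
E
```

```text
wrist cam_tip 0.68 [ 537.6 -176.7   80.7]
t 7.85 [ 552.3 -132.7   72.6] yaw 1.16 F [ 0.3 -0.2 -0.1] q [-21.  14.  95.  -0.  71.  68.]
along 67.8 off 18.5
[[255.0, -4.5, -1.4, -0.6, 0.0, 0.0, -4.2], [255.0, -4.8, -1.0, -0.0, 0.0, 0.0, -4.0], [255.0, -4.9, -0.5, -0.0, 0.0, 0.0, -4.0], [255.0, -4.9, -0.2, -0.0, 0.0, 0.0, -4.0], [255.0, -5.0, 0.1, -0.0, 0.0, 0.0, -4.0], [255.0, -4.9, 0.4, -0.0, 0.0, 0.0, -4.0], [255.0, -4.8, 0.8, -0.0, 0.0, 0.0, -4.0]]
```

>>> jog_arm:
  targets:
    - [255,-4.5,-1.4,0,0,0,-4.2]
    - [255,-4.8,-1,0,0,0,-4]
    - [255,-4.9,-0.5,0,0,0,-4]
    - [255,-4.9,-0.2,0,0,0,-4]
    - [255,-5,0.1,0,0,0,-4]
    - [255,-4.9,0.4,0,0,0,-4]
    - [255,-2.4,0.4,0,0,0,-2]
    - [255,-2.4,0.4,0,0,0,-2]
    - [255,0,0,0,0,0,0]

```text
time: 8.6
ee_pos: [0.5188, -0.1341, 0.0725]
tcp_rot: [[0.891, -0.453, 0.0], [-0.453, -0.891, 0.0], [0.0, -0.0, -1.0]]
force: [2.1, 0.1, 0.9]
opening: -0.003
```

```bash
python3 - <<'E'
from h import *
from plan import rows
save("wrist","w2"); tips("wrist",["cam_tip","cam_pivot","low_mark"])
save("top","top2"); tips("top",["cam_tip","cam_pivot"]);env.camera("scene"); tips("scene",["cam_tip","cam_pivot"])
rows(-117,-120,3,19,z=72)
E
```

```text
wrist cam_pivot 0.85 [534.  -71.1  86.7]
wrist cam_pivot 0.2 [ 384.9 -215.8    3.2]
top cam_pivot 0.96 [533.7 -68.   86.4]
scene cam_tip 0.87 [ 481.2 -161.1   84.4]
scene cam_pivot 0.26 [ 488.4 -146.8   18.6]
t 9.1 [ 518.7 -134.4   72.2] yaw -27.11 F [-0.  -0.3 -0.3] q [-23.  10. 100.   0.  70.  94.]
along 67.9 off 19.3
[[255.0, -3.8, 0.8, -0.2, 0.0, 0.0, -2.9]]
```

View pics/w2.png

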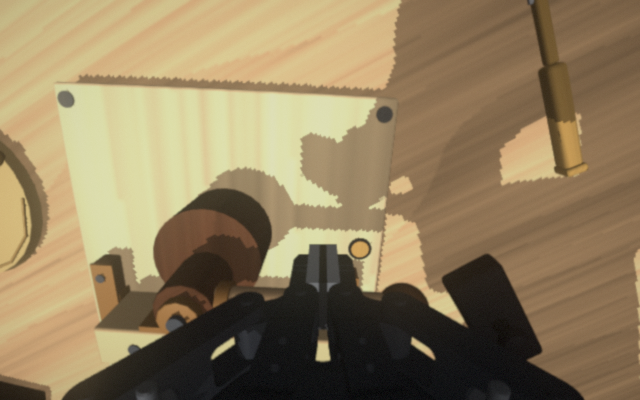

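The dot is at (360,248) and the ball just right of the fingers at (405,293), so the lever is at about -117° against a target of -119.8°. I'll make a small push, then back off and rise for a clear look.

>>> jog_arm:
  targets:
    - [255,-1.3,0.3,0,0,0,-1]
    - [255,-1.2,0.3,0,0,0,-1]
    - [255,0,0,0,0,0,0]
    - [255,0,0,0,0,0,0]
    - [255,8,-4.5,0,0,0,0]
    - [255,8,-4.5,0,0,0,0]
    - [255,4,-2,20,0,0,0]
    - [255,0,0,35,0,0,0]
    - [255,0,0,35,0,0,0]
    - [255,0,0,35,0,0,0]
    - [255,0,0,35,0,0,0]
    - [255,0,0,35,0,0,0]

```text
time: 10.1
ee_pos: [0.5364, -0.1452, 0.2691]
tcp_rot: [[0.873, -0.487, -0.0], [-0.487, -0.873, 0.0], [-0.0, 0.0, -1.0]]
force: [1.3, -0.7, 0.1]
opening: -0.002
```

```bash
python3 - <<'E'
from h import *
save("wrist","w3"); tips("wrist",["cam_tip","cam_pivot","low_mark","jaw_face"])
o=env.observe();print(o["time"],o["ee_pos"].round(4),o["tcp_rot"].round(3)[:,0])
save("top","top3"); tips("top",["cam_tip","cam_pivot"]);env.camera("scene"); tips("scene",["cam_tip","cam_pivot"])
import pickle;pickle.dump(env.camera_params("wrist"),open("w3.pkl","wb"))
E
```

```text
wrist cam_pivot 0.98 [536.  -69.8  84.8]
wrist low_mark 0.69 [ 489.1 -146.5   17.9]
wrist low_mark 0.36 [ 483.5 -160.    83.3]
wrist jaw_face 0.61 [470.4 -31.   46.8]
10.35 [ 0.5364 -0.1451  0.2666] [ 0.873 -0.487 -0.001]
top cam_tip 0.56 [ 479.1 -160.6   92. ]
top cam_pivot 0.71 [535.7 -66.4  85.3]
scene cam_tip 0.86 [ 479.2 -156.9   84.7]
scene cam_pivot 0.84 [533.2 -72.3  83.4]
scene cam_pivot 0.32 [ 522.8 -306.8    1.2]
```

View pics/w3.png

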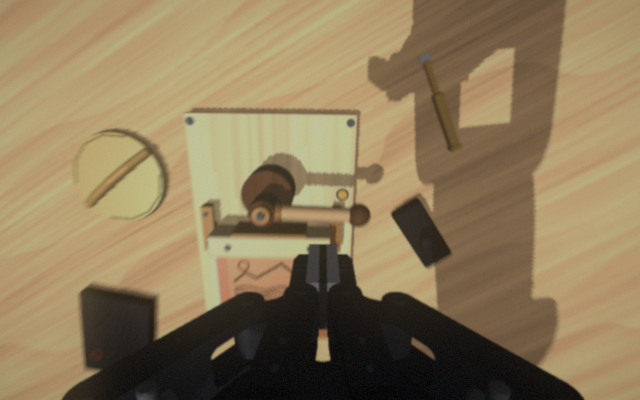

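```bash
python3 - <<'E'
import cv2
im=cv2.imread("pics/w3.png")[105:245,180:380]
cv2.imwrite("pics/w3c.png",cv2.resize(im,(800,560),interpolation=cv2.INTER_CUBIC))
E
```

```text
(no output)
```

View pics/w3c.png

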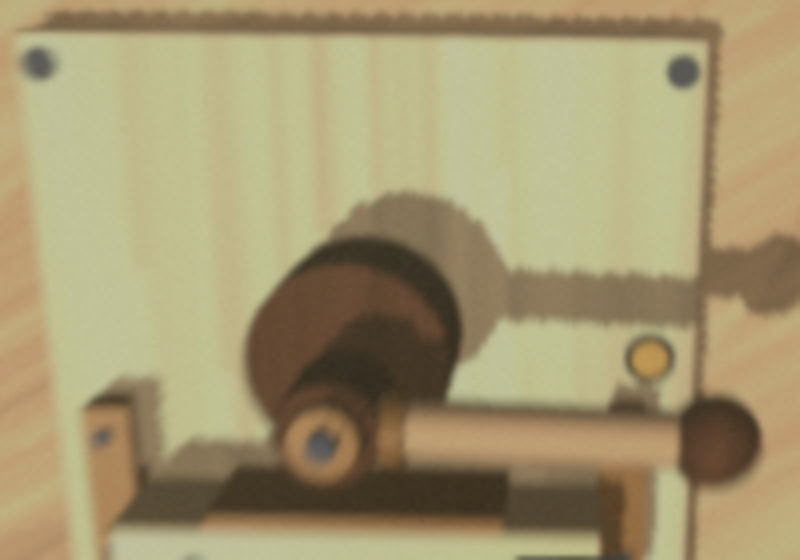

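```bash
python3 - <<'E'
from h import *
pts=dict(bolt=((321,445),.103),ball=((719,440),.084),rl=((408,434),.086),rr=((678,440),.086),dot=((649,358),.018),s4=((39,63),.018),s2=((683,72),.018))
q={n:ray("wrist",(180+(c[0]+.5)/4-.5,105+(c[1]+.5)/4-.5),z)[:2]*1000 for n,(c,z) in pts.items()}
for n in q: print(n,q[n].round(1))
ang=lambda v:np.degrees(np.arctan2(v[1],v[0])).round(2)
print("rod",ang(q["rr"]-q["rl"]),"ball-bolt",ang(q["ball"]-q["bolt"]),np.hypot(*(q["ball"]-q["bolt"])),"board -y",ang(q["s2"]-q["s4"]))
# pivot from dot & screws: board frame
y=(q["s4"]-q["s2"]);y/=np.hypot(*y);pv=q["dot"]+90*y;print("pivot via dot",pv,"ball ang",ang(q["ball"]-pv),np.hypot(*(q["ball"]-pv)))
E
```

```text
bolt [532.9 -69.3]
ball [ 476.4 -158.6]
rl [520.1 -85.4]
rr [ 482.7 -149. ]
dot [ 486.8 -146.6]
s4 [659.5 -29.1]
s2 [ 561.6 -198.2]
rod -120.46 ball-bolt -122.27 105.71193248964222 board -y -120.07
pivot via dot [531.8947075  -68.76005495] ball ang -121.68 105.60503064917307
```

The crop shows the rod over the dot's line: dot (649,358), bolt (321,445), ball (719,440). The rod direction is -120.5° against -120.1° for the board's -y axis, so the lever is at the low point within about 1°. Next I'll go to the jaw face, above the block.

>>> jog_arm:
  targets:
    - [255,-11,16,0,0,0,0]
    - [255,-11,16,0,0,0,0]
    - [255,-11,16,0,0,0,0]
    - [255,-11,16,0,0,0,0]
    - [255,-11,16,0,0,0,0]
    - [255,-11,16,0,0,0,0]
    - [255,-11,15,0,0,0,0]
    - [255,-11,15,-20,0,0,0]
    - [255,0,0,-35,0,0,0]
    - [255,0,0,-35,0,0,0]
    - [255,0,0,-35,0,0,0]
    - [255,0,0,0,0,0,0]

```text
time: 11.65
ee_pos: [0.4453, -0.0182, 0.1366]
tcp_rot: [[0.874, -0.487, -0.008], [-0.487, -0.874, 0.002], [-0.008, 0.002, -1.0]]
force: [-0.7, 0.5, -2.1]
opening: 0.001
```

```bash
python3 - <<'E'
from h import *
save("wrist","w4"); tips("wrist",["cam_pivot","jaw_face"])
o=env.observe();p=o["ee_pos"]*1000;print(o["time"],p.round(1),o["tcp_rot"].round(3)[:,0])
th=-.5215;R=np.array([[np.cos(th),-np.sin(th)],[np.sin(th),np.cos(th)]]);print("clamp",(R.T@(p[:2]-[489,-41.5])).round(1))
E
```

```text
wrist cam_pivot 0.92 [537.8 -71.4  90.1]
wrist jaw_face 0.96 [476.7 -32.9  56. ]
11.8 [448.8 -19.  144. ] [ 0.873 -0.487  0.001]
clamp [-46.1  -0.5]
```

View pics/w4.png

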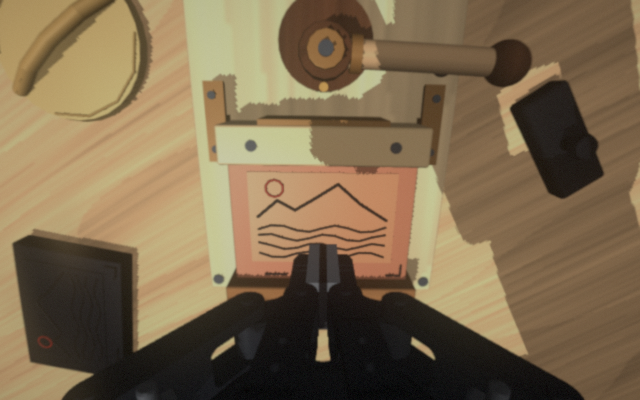

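The tool hangs over the block, finger at (322,250), centred on the jaw, with the lever square to the jaw. Now descending, slowing near the end.

>>> jog_arm:
  targets:
    - [255,0,0,-20,0,0,0]
    - [255,0,0,-20,0,0,0]
    - [255,0,0,-18,0,0,0]
    - [255,0,0,-12,0,0,0]
    - [255,0,0,-8,0,0,0]
    - [255,0,0,-5,0,0,0]
    - [255,0,0,-3,0,0,0]
    - [255,0,0,-2,0,0,0]
    - [255,0,0,-2,0,0,0]
    - [255,0,0,-2,0,0,0]
    - [255,0,0,0,0,0,0]
    - [255,0,0,0,0,0,0]

```text
time: 12.8
ee_pos: [0.4482, -0.0189, 0.0504]
tcp_rot: [[0.873, -0.487, 0.0], [-0.487, -0.873, 0.0], [0.0, -0.0, -1.0]]
force: [0.3, 0.4, 0.4]
opening: -0.005
```

>>> jog_arm:
  targets:
    - [255,0,0,-2,0,0,0]
    - [255,2.6,-1.5,0,0,0,0]
    - [255,2.6,-1.5,0,0,0,0]
    - [255,2.6,-1.5,0,0,0,0]
    - [255,2.6,-1.5,0,0,0,0]
    - [255,2.6,-1.5,0,0,0,0]
    - [255,1.7,-1,0,0,0,0]
    - [255,1.7,-1,0,0,0,0]

```text
time: 13.47
ee_pos: [0.4646, -0.0284, 0.0482]
tcp_rot: [[0.873, -0.487, -0.001], [-0.487, -0.873, 0.0], [-0.001, -0.0, -1.0]]
force: [-3.7, 2.5, 2.6]
opening: 0.0
```

>>> jog_arm:
  targets:
    - [255,1.7,-1,0,0,0,0]
    - [255,1.7,-1,0,0,0,0]
    - [255,1.7,-1,0,0,0,0]
    - [255,1.7,-1,0,0,0,0]

```text
time: 13.8
ee_pos: [0.4715, -0.0323, 0.0482]
tcp_rot: [[0.873, -0.487, -0.0], [-0.487, -0.873, 0.0], [-0.0, -0.0, -1.0]]
force: [-2.3, 2.4, 0.9]
opening: -0.002
```

>>> jog_arm:
  targets:
    - [255,0.9,-0.5,0,0,0,0]
    - [255,0.9,-0.5,0,0,0,0]
    - [255,0.9,-0.5,0,0,0,0]
    - [255,0.9,-0.5,0,0,0,0]

```text
time: 14.13
ee_pos: [0.475, -0.0344, 0.0482]
tcp_rot: [[0.873, -0.487, -0.0], [-0.487, -0.873, 0.0], [-0.0, -0.0, -1.0]]
force: [-2.6, 1.6, -0.2]
opening: 0.003
```

>>> jog_arm:
  targets:
    - [255,0.9,-0.5,0,0,0,0]
    - [255,0.9,-0.5,0,0,0,0]

```text
time: 14.3
ee_pos: [0.4768, -0.0354, 0.0482]
tcp_rot: [[0.873, -0.487, -0.0], [-0.487, -0.873, 0.0], [-0.0, -0.0, -1.0]]
force: [-2.9, 1.0, 1.0]
opening: -0.003
```

>>> jog_arm:
  targets:
    - [255,0.9,-0.5,0,0,0,0]
    - [255,0,0,0,0,0,0]

```text
time: 14.47
ee_pos: [0.4778, -0.036, 0.0482]
tcp_rot: [[0.873, -0.487, 0.0], [-0.487, -0.873, -0.0], [0.0, -0.0, -1.0]]
force: [-1.0, 0.6, -1.3]
opening: 0.005
```

Still sliding at about 3 N, so I'll keep stepping until the force jumps.

>>> jog_arm:
  targets:
    - [255,0.9,-0.5,0,0,0,0]
    - [255,0.9,-0.5,0,0,0,0]

```text
time: 14.63
ee_pos: [0.4791, -0.0367, 0.0482]
tcp_rot: [[0.873, -0.487, -0.001], [-0.487, -0.873, 0.0], [-0.001, 0.0, -1.0]]
force: [-13.4, 6.2, 6.4]
opening: 0.002
```

>>> jog_arm:
  targets:
    - [255,0.9,-0.5,0,0,0,0]
    - [255,0.5,-0.3,0,0,0,0]

```text
time: 14.8
ee_pos: [0.4793, -0.0368, 0.048]
tcp_rot: [[0.873, -0.487, -0.004], [-0.487, -0.874, 0.002], [-0.004, 0.0, -1.0]]
force: [-21.9, 10.8, 15.3]
opening: 0.0
```

The force jumped to about 24 N with no further movement, so the jaw is home. Back off, rise and check.

>>> jog_arm:
  targets:
    - [255,-3,1.7,0,0,0,0]
    - [255,-5,3,0,0,0,0]
    - [255,-5,3,0,0,0,0]
    - [255,0,0,10,0,0,0]
    - [255,0,0,30,0,0,0]
    - [255,0,0,30,0,0,0]
    - [255,-10,5,35,0,0,0]
    - [255,-10,5,35,0,0,0]
    - [255,-10,5,20,0,0,0]
    - [255,0,0,0,0,0,0]
    - [255,0,0,0,0,0,0]

```text
time: 15.72
ee_pos: [0.4382, -0.0149, 0.21]
tcp_rot: [[0.874, -0.487, 0.004], [-0.487, -0.874, -0.001], [0.003, -0.001, -1.0]]
force: [0.6, 0.4, -0.7]
opening: -0.003
```

```bash
python3 - <<'E'
from h import *
save("wrist","w5"); tips("wrist",["cam_tip","cam_pivot","jaw_face","block","low_mark","baren","paperweight","punch"])
save("top","top5"); tips("top",["cam_tip","cam_pivot","block","baren","paperweight","punch"])
o=env.observe();print(o["time"],o["ee_pos"].round(3))
E
```

```text
wrist cam_tip 0.94 [ 483.3 -159.6   80.9]
wrist cam_pivot 0.83 [533.1 -68.5  84. ]
wrist jaw_face 0.8 [483.5 -40.8  47.1]
wrist block 0.77 [454.8 271.9  -4.4]
wrist block 0.68 [425.4  -6.3  14.9]
wrist low_mark 0.78 [ 482.4 -148.3   15.2]
wrist low_mark 0.24 [491.1 -48.2  -5.1]
wrist baren 0.78 [649.5 100.3  -2.5]
wrist paperweight 0.81 [ 382.4 -218.2   -2. ]
top block 0.89 [452.9 262.9   2.2]
top block 0.71 [430.6  -5.8  19.1]
top baren 0.73 [ 6.492e+02  1.007e+02 -2.000e-01]
top paperweight 0.76 [ 380.8 -214.9    0. ]
top punch 0.65 [ 523.2 -304.    -3.1]
16.5167 [ 0.438 -0.015  0.208]
```

View pics/w5.png

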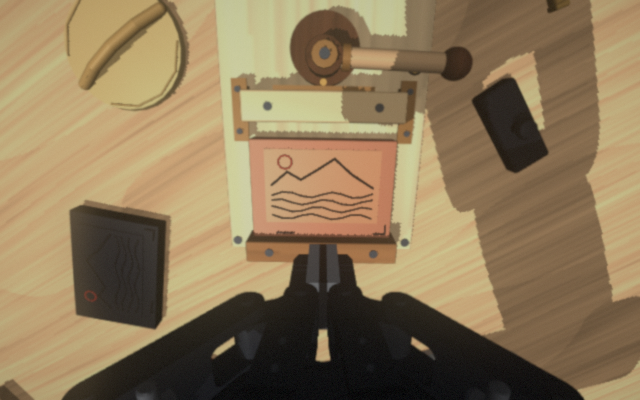

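The jaw now stands off the block (gap at y≈137) and against the cam at about (325,85). The block and bystanders are unmoved. I'll recheck the lever angle against the jaw and board.

```bash
python3 - <<'E'
from h import *
im=cv2.imread("pics/w5.png")[0:150,220:480];cv2.imwrite("pics/w5c.png",cv2.resize(im,(780,450),interpolation=cv2.INTER_CUBIC))
ang=lambda v:np.degrees(np.arctan2(v[1],v[0])).round(2)
f=lambda u,z:ray("wrist",u,z)[:2]*1000
b,t=f((325,52),.103),f((457,63),.084)
print("bolt",b,"ball",t,ang(t-b),np.hypot(*(t-b)))
print("jaw",ang(f((380,107.5),.06)-f((267,106),.06)),"board",ang(f((404.5,242.5),.018)-f((237.5,239.5),.018)))
E
```

```text
bolt [532.47084298 -70.35073974] ball [ 477.39185842 -159.08277068] -121.83 104.43690849112217
jaw -119.85 board -120.23
```

View pics/w5c.png

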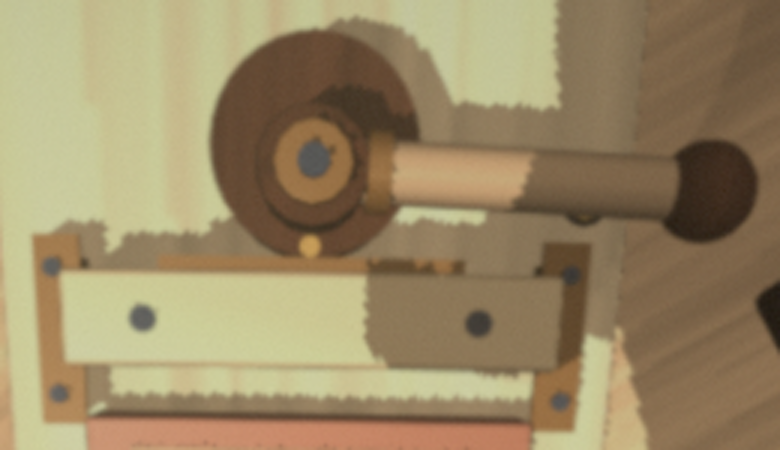

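```bash
python3 - <<'E'
from h import *
ang=lambda v:np.degrees(np.arctan2(v[1],v[0])).round(2)
f=lambda u,z:ray("wrist",(220+(u[0]-1)/3,(u[1]-1)/3),z)[:2]*1000
a,b=f((393,174.5),.084),f((675,187.5),.084);print("rod",ang(b-a),"bolt",f((314,159),.103),"jaw",ang(f((478,323),.06)-f((142,318),.06)))
j=(f((478,323),.06)+f((142,318),.06))/2;c=np.array([489,-41.5]);print("jaw screws mid clamp x",(j-c)@[.867,-.498])
env.finish_job()
E
```

```text
rod -121.14 bolt [532.31400949 -69.7129656 ] jaw -119.94
jaw screws mid clamp x 12.795465322876467
the job is handed in; nothing more can be done
```

The lever is at its low point and the jaw is home against the cam. I handed the job in at about 16.5 s, with the arm clear of everything.

- **Lever:** I pushed it with the shut fingertips about 167° clockwise, with forces up to about 5 N. My last measurement put the rod at -121.1°, against -119.9° to -120.2° for the clamp's right-hand direction. That is about 1° (0.02 rad) past square. The line from bolt to ball read up to 2° past, so the checks differ by about 1°; I left the lever as it was.
- **Jaw:** After that I pushed it forward above the block, at about 3–4 N. It stopped hard after about 17–18 mm at about 24 N. The last picture shows a clear gap to the block and the jaw's back plate touching the cam.
- **Everything else:** The block, baren, paperweight and punch were all found within about 5 mm of where they started. That is roughly the detector's own error. Nothing was picked up.

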